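Hang the parts bin on the slat panel and load it

ROBOT

A 6-joint arm with a two-finger parallel gripper is mounted at the origin on the work surface. World frame = base frame: x ahead of the robot, y to its left, z up, the work surface at z = 0. Lengths are in m, angles in rad, forces in N, time in s.
With the tool pointing down it reaches from about 0.225 to 0.875 m from the base axis. Payload 3.4 kg.
Tool frame: the origin (TCP) lies on the centre line of the jaws, within the pads' length; the fingertips stand 17 mm ahead of it and the grasp point (between the pads) lies 2 mm behind it (nose_length is the distance from the TCP to the fingertips, in m); z points along the fingers, y is the line along which they close (so a half turn about z gives the same grasp; the last joint's range is limited). The gripper opens to 85 mm and grips with 20 to 120 N. Pads are 22 mm wide; open, the fingers measure 114 mm over their backs; the gripper's body (76 mm by 85 mm) begins 54 mm behind the grasp point. The pads swing forward as they close: fully open they stand 13 mm farther back than shut.
Start: joints at [1.04, 0.276, 1.505, -0, 1.361, -0.121], TCP at [0.229, 0.527, 0.248] pointing down, gripper open.
Joint ranges: [-2.89, 2.89], [-0.75, 2.08], [0.22, 2.7], [-1.18, 4.32], [0.11, 2.71], [-2.7, 2.7]. Speed limits (rad/s): [2.57, 2.57, 3.14, 3.14, 3.14, 3.14].

INTERFACE

Orientations are given as a unit quaternion [w, x, y, z].
In Python, from rig import get_state, get_image, sign_off, find_in, place_of, nose_length gives the robot as it stands.
- The arm moves only by the tool apply_moves, never from a script. Its argument "deltas" is one flat list of numbers, 5 for each row, row after row: the finger opening in mm, from 0 to 85.4, then the shift along the tool's x, y, z in mm, then the turn about the tool's z in degrees. A call has 1 to 12 rows; each row is the pose to reach, as a shift and turn from the pose commanded when the call began, along the tool's axes at that moment; what a row does not reach only later rows make up. A row lasts 1/12 s, in which the tool goes at most 41.7 mm and 7.16 degrees, less where a joint would pass 70% of its speed; a pose out of reach is approached as far as the arm can. A call with a gripper value outside its range is refused whole. The fingers move at their own pace and stop on an object; "squeeze" is the grip in N (left out, the last holds). Time passes only in rows, so rows that repeat a pose let the fingers close. It gives the time, the measured TCP pose, the force, the opening and the grip force at its end, in the units of the state.
- get_state(): the state, without advancing time (a new reading comes with each control period).
- get_image(name): name is "scene" or "top" or "wrist"; returns a dict with "frame" (400x640x3 uint8, red, green, blue), "K" (3x3 intrinsics, pixels), "position" and "orientation" of the camera in the world. Camera axes: x right, y down, z forward; pixel columns grow to the right and rows downward; lengths in m; the calibration is good to about 2 mm. The wrist camera is an equidistant fisheye: a pixel r from the principal point sees the ray r / f radians off the axis. A picture is of the moment at which its call begins. There is no depth.
- sign_off(): hands the job in; it is judged then, once.
Trained networks look in a picture, given as the dict that the camera call returned (one of the last four; its "shot" number tells which), for a name from the list of things; names that differ only in an ending like _2 or _b are one class to them, and where a whole thing is asked for, a point or a joint stands for the part that bears it (a point fixed in the world has none). Each returns a list of dicts, best first, with "score" (0 to 1); they miss things now and then, are a little off and sometimes report something else, mostly with a low value. They report only what shows in the picture. A call takes as long as a camera call. They do not tell look-alikes from the thing itself.
- find_in(query, picture): "point" ([column, row] in pixels, amid what is visible of it).
- place_of(query, picture): "point" ([column, row] in pixels: a listed point, or the origin of a listed thing).
The state is a dict: "clock": time; "qpos": joint angles; "qd": joint speeds; "effort": joint torques, N m; "position": TCP position; "ee_rot": TCP orientation; "contact_force": force on the tool from outside, world axes, zero at the start; "moment": the same for the moment, N m; "width": finger opening in m; "gripper_force": force on a finger pad.
Only numpy, scipy, OpenCV 4.12 (cv2) and the standard library are available. Lean on these libraries where they do the work, as an engineer would, in place of code of your own. Each camera call takes 0.05 s, during which the arm holds its last target. There are 200 camera calls.

TASK

Hang the empty yellow parts bin on the slat panel, in the free stretch of groove beside the blue bin: tip its front up, feed the upturned hook on its back into the groove under the metal lip, then let the front down until the bin hangs level with its back against the panel, and let go. Then lay the black mirror mount in the hanging bin. Leave the other things on the ledge where they are.

Things in the scene. Friction and masses are not known exactly. Their poses are not given: they have to be found in the camera images.
- bin: Yellow plastic open-topped parts bin, about 0.2 kg, loose, upright on the ledge. Box 120 long (x) x 120 wide (y) x 55 high, walls and floor 4 mm; a hook on its back (+x) and a grip fin on its front (-x). Origin: centre of its underside; z up.
- bin_hook (a point): On the bin, bin frame (60, 0, 51) mm: lower edge of the hook's neck where it leaves the back face. The neck is 4 mm thick (bin z 51 to 55), 80 wide in y, and runs 12 mm out from the back face (bin x 60 to 72) to the tongue. Axes as the bin's.
- bin_tongue (a point): On the bin, bin frame (70, 0, 86) mm: tip of the hook's upturned tongue, a plate 4 mm thick (bin x 68 to 72), 80 wide in y, standing from bin z 51 up to 86. Between back face and tongue is a gap of 8 mm.
- bin_grip (a point): On the bin, bin frame (-70, 0, 80) mm: grip point in the fin, an upright plate 12 mm thick in y, 36 long in x (bin x -88 to -52), its top at bin z 100, 45 mm above the rim and 20 mm above this point. Pinch it across y.
- panel: Grey slat panel fixed on the ledge, 376 wide (y), 50 thick (x), 170 high. Origin: centre of its underside; front face, looking to its own -x (to the robot), at x -25 mm. A groove runs along y. A smaller blue bin with the same hook is fixed near its left end (centre y 112, 100 wide, sticking out 99 mm from the face with its fin).
- panel_slot (a point): Front edge of the groove's level floor, middle of the free stretch right of the blue bin; panel frame (-25, -58, 130) mm; +x into the panel. Mouth 26 mm high, free depth 42 mm. With the bin seated bin_hook is here in x and z (up to 55 mm off in y is fine): neck on the floor, tongue upright behind the lip with 3 mm play, bin underside 79 mm above the ledge.
- panel_lip (a point): Middle of the lower front edge of the aluminium lip above the free stretch; panel frame (-25, -58, 156) mm. The lip is 5 mm thick, 14 mm tall (to z 170), with open space behind it up to the top. A level tongue (35 mm) is too tall for the mouth; with the front up about 35 degrees it slips in tip first, moving up and in along its own length.
- mount: Black plastic mirror mount, 0.08 kg, loose: a bar 80 long (x) x 26 wide (y) x 26 high lying flat, with a round clamp eye (30 mm diameter, axis along y) at its -x end and a round boss 18 mm diameter, up to z 42 mm, at x 26. Origin: middle of its underside. Pinch it across y at its middle (x -12 to 17 is plain bar).
- mount_mid (a point): Middle of the mirror mount's bar, 13 mm above its underside.
- spring: Bystander: chrome kickstand spring lying down, 140 long (x) x 25 thick.
- bulb0: Bystander: clear indicator bulb standing on its brass base, 26 diameter, 55 high.
- bulb1: Bystander: clear indicator bulb, as the other.
- spacer: Bystander: aluminium axle spacer tube standing on end, 34 diameter, 65 high.
- funnel: Bystander: red plastic funnel standing mouth down, 110 diameter, 115 high.
- wrench: Bystander: steel wrench lying flat at the robot's right, about 180 long.
Things that resemble listed ones, but are neither listed nor needed, are in the scene too. What is shaped like the mount but red is not meant.

How it is judged:
By the outcome, as a careful person would: the job done as asked, in the order asked, and still so for the second after the job is handed in, with the robot touching nothing.
It also fails if it takes over 61 s, if anything falls off the work surface, if the arm or the gripper's body presses on something with over 40 N, if the wrist force passes 120 N, or if a joint passes its speed limit or range.

## Working session

There is one attempt and no reset: what is moved stays moved. The work goes in short steps, Python scripts to look and compute and a tool call to move; the robot and the scene stay as the last step left them, time stands still between calls to the robot, and variables do not carry over. Pictures are saved under pics/ and viewed, at most 10 in all, crops included, and the job is handed in when it is done.

Besides the shell and the picture viewer there is one more tool, called as name(argument=value, ...) on one line, values as JSON. apply_moves: Moves the arm, as the interface text tells. Its arguments: {"type":"object","properties":{"deltas":{"type":"array"},"squeeze":{"type":"number"}},"required":["deltas"]}

```bash
mkdir -p pics; ls; cat > h.py <<'E'
import numpy as np, cv2
from scipy.spatial.transform import Rotation as R
from rig import *
def rot(q): return R.from_quat([q[1],q[2],q[3],q[0]]).as_matrix()
def ray(im,p):
    K=np.array(im['K']);u=(p[0]-K[0,2])/K[0,0];v=(p[1]-K[1,2])/K[1,1]
    if im.get('name')=='wrist':
        r=np.hypot(u,v);d=np.array([u/r*np.sin(r),v/r*np.sin(r),np.cos(r)]) if r>1e-9 else np.array([0,0,1.])
    else: d=np.array([u,v,1.])
    return np.array(im['position']),rot(im['orientation'])@(d/np.linalg.norm(d))
def onz(im,p,z):
    o,d=ray(im,p);return o+d*(z-o[2])/d[2]
def tri(rays):
    A=0;b=0
    for o,d in rays:
        P=np.eye(3)-np.outer(d,d);A=A+P;b=b+P@o
    X=np.linalg.solve(A,b)
    return X,[float(np.linalg.norm(np.cross(X-o,d))) for o,d in rays]
def proj(im,X):
    c=rot(im['orientation']).T@(np.array(X)-np.array(im['position']));K=np.array(im['K'])
    if im.get('name')=='wrist':
        th=np.arctan2(np.hypot(c[0],c[1]),c[2]);s=np.hypot(c[0],c[1])+1e-12;u,v=c[0]/s*th,c[1]/s*th
    else: u,v=c[0]/c[2],c[1]/c[2]
    return np.array([K[0,0]*u+K[0,2],K[1,1]*v+K[1,2]])
def cam(n):
    im=get_image(n);im['name']=n;return im
def save(im,f): cv2.imwrite('pics/'+f,im['frame'][:,:,::-1])
E
python3 - <<'E'
from h import *
np.set_printoptions(precision=3,suppress=True)
s=cam('scene');t=cam('top')
a=np.vstack([s['frame']]);save(s,'s0.png');save(t,'t0.png')
for n in ['bin','bin_hook','bin_tongue','bin_grip','panel','panel_slot','panel_lip','mount','mount_mid']:
    print(n,[[(np.round(r['point'],1).tolist(),round(r['score'],2)) for r in place_of(n,i)[:3]] for i in (s,t)])
print(s['position'],t['position'],s['K'],get_state())
E
```

```text
pics
bin [[([266.9, 192.0], 0.62), ([306.4, 271.7], 0.44), ([451.1, 319.3], 0.39)], [([394.5, 224.6], 0.9)]]
bin_hook [[], [([394.8, 196.8], 0.81), ([203.4, 243.1], 0.17)]]
bin_tongue [[([256.2, 185.0], 0.65), ([297.2, 232.2], 0.63), ([308.8, 272.0], 0.6)], [([397.2, 188.3], 0.81), ([275.2, 256.3], 0.53), ([204.2, 244.8], 0.47)]]
bin_grip [[([271.4, 159.8], 0.82)], [([402.9, 243.2], 0.75)]]
panel [[([310.0, 273.1], 0.88)], [([300.3, 147.6], 0.76)]]
panel_slot [[([295.5, 230.1], 0.66)], [([316.5, 144.6], 0.87)]]
panel_lip [[([293.6, 222.2], 0.85)], [([317.7, 140.1], 0.66), ([392.5, 220.0], 0.17)]]
mount [[([464.0, 217.3], 0.85), ([429.6, 230.7], 0.64), ([393.3, 225.1], 0.5)], [([202.9, 244.2], 0.79), ([176.0, 278.1], 0.67), ([239.3, 239.5], 0.54)]]
mount_mid [[([396.1, 221.3], 0.69), ([464.4, 214.2], 0.68), ([431.8, 228.6], 0.5)], [([238.8, 238.5], 0.69), ([171.4, 280.8], 0.63), ([203.4, 243.6], 0.59)]]
[1.258 0.288 0.976] [ 0.376 -0.032  1.105] [[407.088   0.    319.603]
 [  0.    407.088 197.327]
 [  0.      0.      1.   ]] {'clock': 1.0, 'qpos': array([ 1.04 ,  0.276,  1.505,  0.   ,  1.361, -0.121]), 'qd': array([-0.001, -0.   ,  0.   , -0.001,  0.001, -0.   ]), 'effort': array([  0.   , -41.667, -24.61 ,  -0.   ,   0.   ,   0.   ]), 'position': array([0.229, 0.527, 0.248]), 'ee_rot': array([0.   , 0.203, 0.979, 0.   ]), 'contact_force': array([-0.064,  0.298,  1.619]), 'moment': array([ 0.002, -0.063,  0.042]), 'gripper_force': 0.0, 'width': 0.08565893300082361}
```

View pics/s0.png

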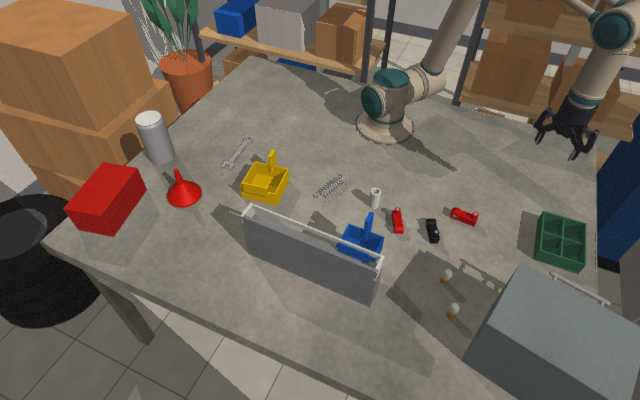

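View pics/t0.png

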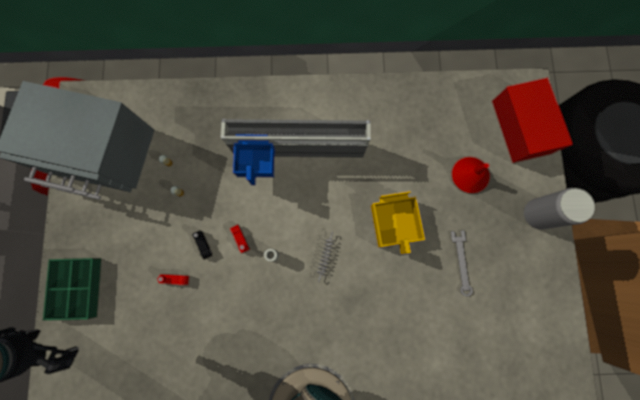

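```bash
python3 - <<'E'
from h import *
np.set_printoptions(precision=4,suppress=True)
s=cam('scene');t=cam('top')
def T(n,ps,pt): X,e=tri([ray(s,ps),ray(t,pt)]);print(n,X,e);return X
def near(n,im,p):
    l=place_of(n,im); l=[r for r in l if np.hypot(*(np.array(r['point'])-p))<15]; return l[0]['point'] if l else p
T('grip',near('bin_grip',s,[271,160]),near('bin_grip',t,[403,243]))
T('tongue',near('bin_tongue',s,[256,185]),near('bin_tongue',t,[397,188]))
T('bin',near('bin',s,[267,192]),near('bin',t,[394.5,224.6]))
T('slot',near('panel_slot',s,[295.5,230]),near('panel_slot',t,[316.5,144.6]))
T('lip',near('panel_lip',s,[293.6,222.2]),near('panel_lip',t,[317.7,140]))
T('panel',near('panel',s,[310,273]),near('panel',t,[300,147]))
T('mount',near('mount',s,[430,231]),near('mount',t,[203,244]))
T('mid',near('mount_mid',s,[432,229]),near('mount_mid',t,[203,243.6]))
# bin from top by heights
print(onz(t,near('bin_grip',t,[403,243]),.08),onz(t,near('bin_tongue',t,[397,188]),.086),onz(t,near('bin_hook',t,[395,197]),.051),onz(t,near('bin',t,[394.5,224.6]),0))
c=cv2.resize(t['frame'][100:280,180:460],None,fx=2.85,fy=2.85,interpolation=cv2.INTER_CUBIC);cv2.imwrite('pics/t1.png',c[:,:,::-1])
print(rot(get_state()['ee_rot']))
w=cam('wrist');print(w['position'],rot(w['orientation']),w['K'])
E
```

```text
grip [ 0.4219 -0.2443  0.0724] [0.004374949232262368, 0.004374949232262471]
tongue [ 0.5585 -0.2398  0.08  ] [0.001343762345654331, 0.00134376234565439]
bin [ 0.4948 -0.2658 -0.0102] [0.009406176671461926, 0.009406176671461923]
slot [ 0.6883 -0.038   0.1198] [0.0029973246331847976, 0.002997324633184796]
lip [ 0.6861 -0.0371  0.1464] [0.0018654763964129307, 0.001865476396412986]
panel [0.7126 0.0203 0.0087] [0.003385065252611616, 0.0033850652526116573]
mount [0.4427 0.2892 0.0027] [0.001716552229919945, 0.0017165522299199183]
mid [0.4401 0.2893 0.0111] [0.005120921733617542, 0.005120921733617561]
[ 0.4231 -0.2469  0.08  ] [ 0.5568 -0.2374  0.086 ] [ 0.552  -0.2407  0.051 ] [ 0.49   -0.2548  0.    ]
[[-0.9172  0.3984  0.    ]
 [ 0.3984  0.9172  0.0001]
 [ 0.      0.0001 -1.    ]]
[0.1507 0.5601 0.3741] [[ 0.3971  0.8674  0.2999]
 [ 0.9178 -0.3747 -0.1314]
 [-0.0016  0.3275 -0.9449]] [[309.7069   0.     316.1917]
 [  0.     309.7069 196.0268]
 [  0.       0.       1.    ]]
```

View pics/t1.png

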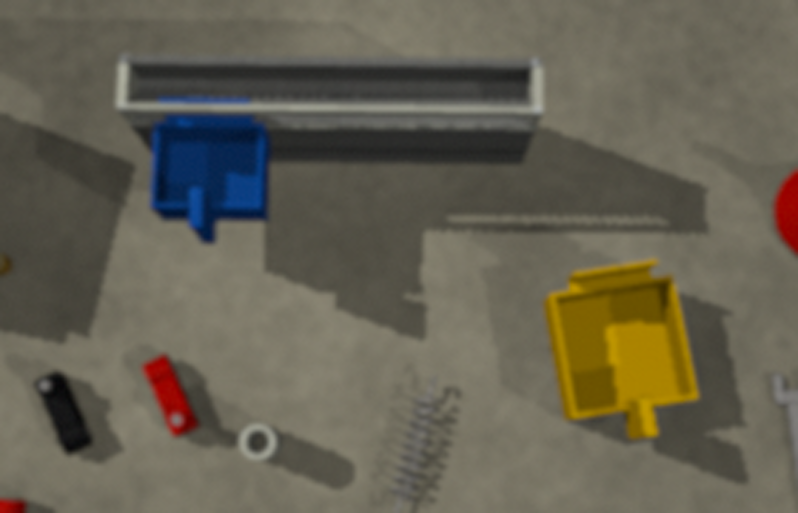

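apply_moves(deltas=[85, -464, -640, 0, -32, 85, -464, -640, 0, -32, 85, -464, -640, 0, -32, 85, -464, -640, 0, -32, 85, -464, -640, 0, -32, 85, -464, -640, 0, -32, 85, -464, -640, 0, -32, 85, -464, -640, 0, -32, 85, -464, -640, 0, -32, 85, -464, -640, 0, -32, 85, -464, -640, 0, -32, 85, -464, -640, 0, -32], squeeze=60)

```text
clock: 3.15
position: [0.3359, 0.0424, 0.2488]
ee_rot: [0.001, -0.074, 0.997, -0.0]
contact_force: [1.4, 0.1, 0.2]
width: 0.0851
gripper_force: 0.0
```

```bash
cat >> h.py <<'E'
def delta(x,y,z,yaw=None):
    "tool-axis shift (mm) and turn (deg) from the present pose to a world pose with tool x at yaw (deg)"
    s=get_state();M=rot(s['ee_rot']);d=M.T@(np.array([x,y,z])-s['position'])*1000
    yn=np.degrees(np.arctan2(M[1,0],M[0,0]))
    a=0 if yaw is None else -((yaw-yn+180)%360-180)
    print('t %.2f'%s['clock'],'pos',np.round(s['position'],4),'yaw %.2f'%yn,'w %.4f'%s['width'],'F',np.round(s['contact_force'],1),'-> d',np.round(d,1),'turn %.1f'%a)
E
python3 -c "
from h import *
delta(.40,-.245,.25,189)"
```

```text
t 3.15 pos [0.3359 0.0424 0.2488] yaw -171.46 w 0.0851 F [1.4 0.1 0.2] -> d [ -20.7 -293.7   -1.1] turn -0.5
```

apply_moves(deltas=[85, -20, -292, 0, 0, 85, -20, -292, 0, 0, 85, -20, -292, 0, 0, 85, -20, -292, 0, 0, 85, -20, -292, 0, 0, 85, -20, -292, 0, 0, 85, -20, -292, 0, 0, 85, -20, -292, 0, 0, 85, -20, -292, 0, 0])

```text
clock: 3.9
position: [0.3993, -0.2438, 0.2479]
ee_rot: [-0.0, -0.073, 0.997, 0.0]
contact_force: [0.7, 0.6, 0.3]
width: 0.085
gripper_force: 0.0
```

```bash
python3 - <<'E'
from h import *
np.set_printoptions(precision=4,suppress=True)
w=cam('wrist');save(w,'w1.png');delta(.42,-.245,.1,189)
for n,z in [('bin_grip',.08),('bin_hook',.051),('bin_tongue',.086),('bin',0)]:
    for r in place_of(n,w)[:2]: print(n,r['score'],r['point'],onz(w,r['point'],z))
E
```

```text
t 3.95 pos [ 0.3988 -0.242   0.2479] yaw -171.59 w 0.0848 F [0.8 0.6 0.5] -> d [-20.6  -6.4 147.8] turn -0.6
bin_grip 0.77 [299.6, 191.9] [ 0.4133 -0.2596  0.08  ]
bin_hook 0.93 [300.5, 286.8] [ 0.5485 -0.243   0.051 ]
bin_hook 0.63 [303.9, 224.7] [ 0.4614 -0.2499  0.051 ]
bin 0.59 [302.4, 220.9] [ 0.4794 -0.2514  0.    ]
```

View pics/w1.png

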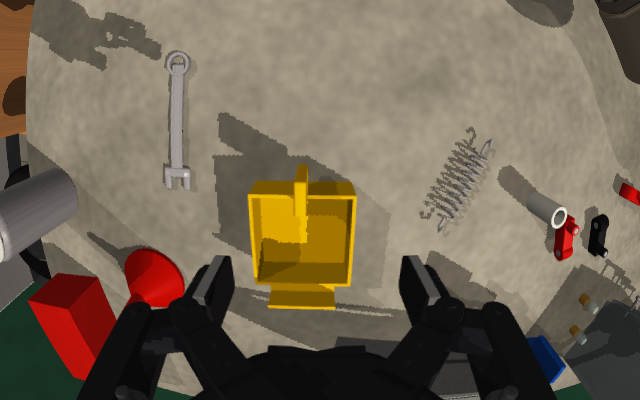

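```bash
python3 - <<'E'
from h import *
np.set_printoptions(precision=4,suppress=True)
w=cam('wrist')
hsv=cv2.cvtColor(w['frame'],cv2.COLOR_RGB2HSV);m=cv2.inRange(hsv,(18,120,60),(35,255,255))
print(cv2.boundingRect(m))
P=[onz(w,p,.055)[:2] for p in [(249,196),(356,193),(350,286),(256,286)]]
P=np.array(P);print(P,P.mean(0),np.linalg.norm(P-np.roll(P,-1,0),axis=1))
e=P[0]-P[1];f=P[3]-P[2];g=P[2]-P[1];h=P[3]-P[0]
print([np.degrees(np.arctan2(*v)) for v in ( -e[[0,1]]*-1,)], np.degrees(np.arctan2(e[0],-e[1])),np.degrees(np.arctan2(f[0],-f[1])),np.degrees(np.arctan2(g[1],g[0])),np.degrees(np.arctan2(h[1],h[0])))
# model fit: predict pixels from pose, minimise against corners + hook
from scipy.optimize import least_squares
obs={(-60,60,55):(356,193),(-60,-60,55):(249,196),(60,-60,55):(256,286),(60,60,55):(350,286),(70,-40,86):(269,307.5),(70,40,86):(334,306)}
def world(v,b):
    c,s=np.cos(v[2]),np.sin(v[2]);b=np.array(b)/1000;return [v[0]+c*b[0]-s*b[1],v[1]+s*b[0]+c*b[1],b[2]]
r=least_squares(lambda v:np.concatenate([proj(w,world(v,b))-p for b,p in obs.items()]),[.49,-.25,.15])
print(r.x,np.degrees(r.x[2]),r.fun)
for b in [(-88,-6,100),(-88,6,100),(-52,6,100),(-70,0,100)]: print(b,proj(w,world(r.x,b)))
G=world(r.x,(-70,0,80));print('grip',G);delta(G[0],G[1],G[2]+.002,180+np.degrees(r.x[2]))
E
python3 -c "
import cv2;i=cv2.imread('pics/w1.png')[150:320,230:380];cv2.imwrite('pics/w1c.png',cv2.resize(i,None,fx=3.5,fy=3.5,interpolation=2))"
```

```text
(244, 163, 345, 175)
[[ 0.4347 -0.311 ]
 [ 0.4134 -0.195 ]
 [ 0.5353 -0.1773]
 [ 0.5545 -0.2947]] [ 0.4845 -0.2445] [0.118  0.1232 0.119  0.121 ]
[np.float64(169.60842785406987)] 10.391572145930144 9.30585853029493 8.235367727416588 7.7412379717517
[ 0.4842 -0.2449  0.1524] 8.734382128665551 [-0.1972  2.0652 -1.9562 -0.8753 -0.2034 -1.2712  0.7871 -0.5376 -0.2176
 -0.8182  1.9822  1.3727]
(-88, -6, 100) [291.6986 182.2127]
(-88, 6, 100) [304.6513 182.184 ]
(-52, 6, 100) [305.1432 218.0919]
(-70, 0, 100) [298.5318 200.514 ]
grip [np.float64(0.41497385943501086), np.float64(-0.2555523352538022), np.float64(0.08)]
t 4.20 pos [ 0.3989 -0.2402  0.2486] yaw -171.38 w 0.0851 F [-0.7 -0.1  0.6] -> d [-13.6 -17.6 166.6] turn -0.1
```

View pics/w1c.png

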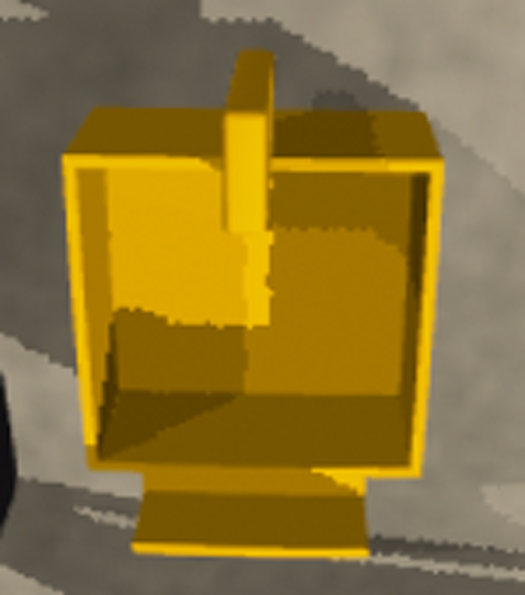

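apply_moves(deltas=[60, -14, -15, 40, 0, 60, -14, -15, 80, 0, 60, -14, -15, 110, 0, 60, -14, -15, 110, 0, 60, -14, -15, 110, 0])

```text
clock: 4.62
position: [0.4144, -0.2529, 0.1377]
ee_rot: [-0.001, -0.075, 0.997, 0.001]
contact_force: [0.6, -0.1, 1.8]
width: 0.0599
gripper_force: 0.0
```

```bash
python3 - <<'E'
from h import *
w=cam('wrist');save(w,'w2.png');delta(.415,-.2535,.078,188.7)
E
```

```text
t 4.67 pos [ 0.4157 -0.2541  0.1394] yaw -171.42 w 0.0598 F [ 0.8 -0.2  0.2] -> d [ 0.7  0.8 61.4] turn -0.1
```

View pics/w2.png

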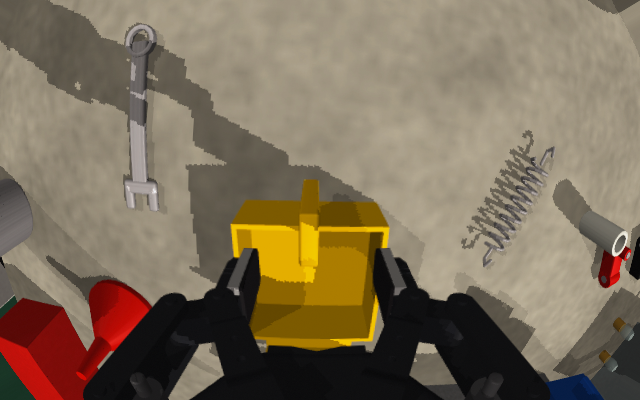

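```bash
python3 - <<'E'
import cv2,numpy as np
i=cv2.imread('pics/w2.png');h=cv2.cvtColor(i,cv2.COLOR_BGR2HSV);m=cv2.inRange(h,(18,120,40),(35,255,255))
for r in (182,190,198): c=np.where(m[r])[0];print(r,c.min(),c.max())
for r in (205,215,225,240,255,262,268): print(r,h[r,290:330:2,2].tolist())
E
```

```text
182 303 318
190 302 318
198 301 318
205 [123, 124, 124, 124, 124, 125, 128, 126, 126, 125, 125, 125, 123, 124, 127, 124, 105, 105, 100, 100]
215 [123, 124, 125, 124, 120, 178, 177, 177, 176, 177, 176, 175, 177, 171, 129, 97, 100, 100, 100, 100]
225 [135, 135, 134, 134, 129, 197, 237, 239, 240, 241, 189, 189, 170, 161, 118, 111, 114, 114, 114, 114]
240 [228, 228, 228, 228, 204, 197, 238, 240, 241, 241, 242, 242, 242, 241, 196, 141, 142, 141, 141, 141]
255 [228, 228, 228, 228, 207, 194, 239, 241, 242, 242, 242, 242, 242, 241, 177, 172, 172, 172, 172, 172]
262 [228, 228, 228, 228, 202, 156, 222, 228, 229, 230, 232, 232, 233, 238, 170, 171, 171, 172, 171, 171]
268 [228, 228, 228, 228, 228, 228, 228, 235, 241, 241, 242, 241, 190, 172, 171, 171, 171, 172, 172, 172]
```

apply_moves(deltas=[60, 0, -4, 20, 0, 60, 0, -4, 45, 0, 50, 0, -4, 61, 0, 40, 0, -4, 61, 0, 20, 0, -4, 61, 0, 8, 0, -4, 61, 0, 8, 0, -4, 61, 0, 8, 0, -4, 61, 0, 8, 0, -4, 61, 0], squeeze=20)

```text
clock: 5.42
position: [0.4172, -0.2594, 0.0796]
ee_rot: [0.002, -0.074, 0.997, -0.002]
contact_force: [-0.8, -0.1, 6.5]
width: 0.012
gripper_force: 22.8
```

apply_moves(deltas=[8, -8, 0, -11, 0, 8, -16, 0, -21, 0, 8, -26, 0, -31, 0, 8, -35, 0, -40, 0, 8, -44, 0, -46, 0, 8, -53, 0, -52, 0, 8, -61, 0, -56, 0, 8, -69, 0, -60, 0, 8, -69, 0, -60, 0], squeeze=20)

```text
clock: 6.17
position: [0.4861, -0.2483, 0.138]
ee_rot: [0.001, -0.075, 0.997, -0.001]
contact_force: [-0.2, 0.6, -2.9]
width: 0.0118
gripper_force: 21.5
```

```bash
python3 - <<'E'
from h import *
s=cam('scene');w=cam('wrist')
a=cv2.resize(s['frame'][90:240,190:390],None,fx=4,fy=4,interpolation=2)[:600]
cv2.imwrite('pics/c3.png',np.hstack([a[:,:420],cv2.resize(w['frame'][150:350,200:430],(380,330)).repeat(1,0) if 0 else cv2.copyMakeBorder(cv2.resize(w['frame'][150:350,200:430],(380,330)),0,270,0,0,0)])[:,:,::-1]);delta(.48,-.24,.14)
E
```

```text
t 6.27 pos [ 0.4839 -0.2478  0.137 ] yaw -171.44 w 0.0119 F [-0.2  1.  -3.6] -> d [ 2.7  8.3 -3. ] turn 0.0
```

View pics/c3.png

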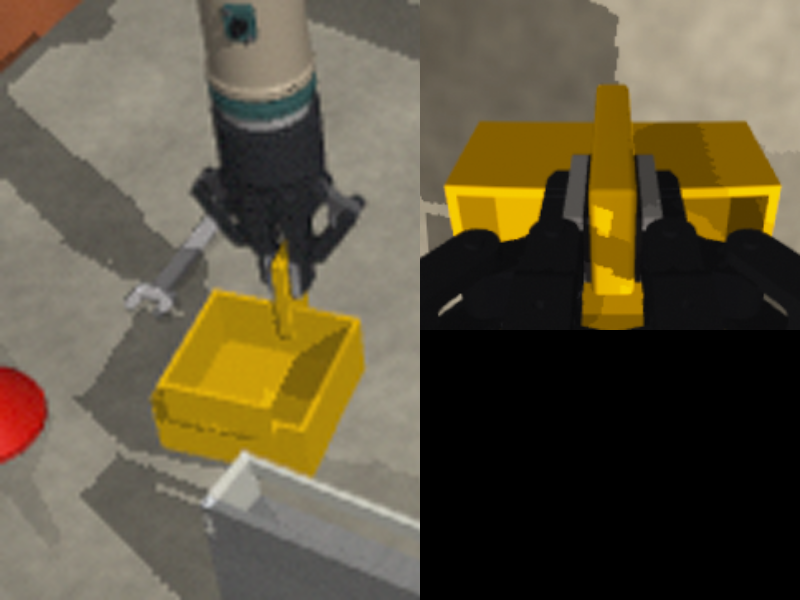

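```bash
cat >> h.py <<'E'
from scipy.optimize import least_squares
def binpt(g,yaw,phi,b,gb=(-70,0,80)):
    "world point of bin-frame b (mm); grip point at g, yaw, front-up pitch phi (rad)"
    return np.array(g)+R.from_euler('ZY',[yaw,phi]).as_matrix()@((np.array(b)-np.array(gb))/1000.)
def fitpitch(w,obs,z0=None):
    s=get_state();M=rot(s['ee_rot']);yaw=np.arctan2(-M[1,0],-M[0,0]);g0=s['position']-M[:,2]*.002
    f=lambda v:np.concatenate([(proj(w,binpt(g0+v[:3],yaw+v[4],v[3],b))-p) for b,p in obs.items()]+[v[:3]/.002,[v[4]/.02]])
    r=least_squares(f,[0,0,0,.3,0]);print('pitch deg',np.degrees(r.x[3]),'dg',np.round(r.x[:3],4),'dyaw',np.degrees(r.x[4]),'res',np.round(r.fun[:-4],1));return g0+r.x[:3],yaw+r.x[4],r.x[3]
E
python3 - <<'E'
from h import *
w=cam('wrist')
g,y,p=fitpitch(w,{(-60,60,55):(417.9,262.7),(-60,-60,55):(215.1,262.7),(-60,60,0):(398.5,223.9),(-60,-60,0):(233.3,223.9)})
print(binpt(g,y,p,(60,0,0)),binpt(g,y,p,(-60,0,0)))
E
```

```text
pitch deg 0.995909915593407 dg [-0.0011 -0.0013 -0.0006] dyaw 0.10023813191384709 res [ 0.7  0.4 -1.2  0.3 -1.3 -0.2  2.  -0.3]
[ 0.60933278 -0.22977147  0.0558648 ] [ 0.49071224 -0.24779415  0.05795052]
```

```bash
python3 - <<'E'
from h import *
np.set_printoptions(precision=4,suppress=True)
t=cam('top');s=cam('scene')
a,b=[onz(t,p,.170) for p in [(221.4,137.9),(370.2,139.6)]];print(a,b,np.degrees(np.arctan2((b-a)[0],-(b-a)[1])))
for n,z in [('panel_lip',.156),('panel_slot',.13),('panel',0)]:
    for c in (t,s):
        print(n,c['name'],[(round(r['score'],2),onz(c,r['point'],z)) for r in place_of(n,c)[:1]])
delta(.52,-.04,.27,179.3)
E
```

```text
[0.6957 0.205  0.17  ] [ 0.6804 -0.1681  0.17  ] -2.335085068674893
panel_lip top [(0.69, array([ 0.6884, -0.0335,  0.156 ]))]
panel_lip scene [(0.9, array([ 0.6906, -0.0379,  0.156 ]))]
panel_slot top [(0.95, array([ 0.6983, -0.043 ,  0.13  ]))]
panel_slot scene [(0.93, array([ 0.6952, -0.0275,  0.13  ]))]
panel top [(0.73, array([0.7151, 0.0183, 0.    ]))]
panel scene [(0.79, array([0.7185, 0.0174, 0.    ]))]
t 6.72 pos [ 0.4837 -0.2481  0.1372] yaw -171.50 w 0.0118 F [-0.4 -0.  -2.6] -> d [ -66.6  200.5 -132.7] turn 9.2
```

apply_moves(deltas=[8, -10, 10, -35, 0, 8, -20, 40, -70, 2, 8, -35, 75, -105, 4, 8, -50, 110, -133, 7, 8, -62, 140, -133, 9, 8, -62, 170, -133, 11, 8, -62, 201, -133, 11, 8, -62, 201, -133, 11, 8, -62, 201, -133, 11], squeeze=25)

```text
clock: 7.47
position: [0.515, -0.0385, 0.2705]
ee_rot: [0.0, 0.02, 1.0, 0.0]
contact_force: [-0.1, -0.2, -3.3]
width: 0.0116
gripper_force: 25.4
```

```bash
python3 - <<'E'
from h import *
s=cam('scene');w=cam('wrist')
a=cv2.resize(s['frame'][120:300,230:400],(566,600),interpolation=2)
cv2.imwrite('pics/c4.png',a[:,:,::-1]);cv2.imwrite('pics/w4.png',w['frame'][:,:,::-1]);delta(.54,-.04,.245,177.6)
E
```

```text
t 7.57 pos [ 0.5155 -0.0405  0.2703] yaw 177.54 w 0.0113 F [-0.2 -0.9 -2.7] -> d [-24.5   1.6  25.3] turn -0.1
```

View pics/c4.png

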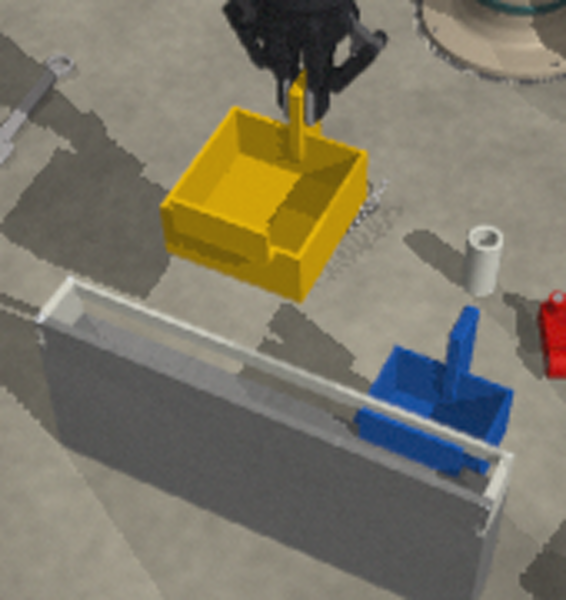

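```bash
cat >> h.py <<'E'
from scipy.optimize import minimize
BOX=[(x,y,z) for x in(-60,60) for y in(-60,60) for z in(0,55)]
TON=[(x,y,z) for x in(68,72) for y in(-40,40) for z in(51,86)]
NEC=[(x,y,z) for x in(60,72) for y in(-40,40) for z in(51,55)]
def yel(im): return cv2.inRange(cv2.cvtColor(im['frame'],cv2.COLOR_RGB2HSV),(18,110,40),(35,255,255))
def sil(s,phi0=0.,g0=None,yaw=None,sig=.003):
    "pitch of the held bin by silhouette in the scene picture"
    st=get_state();M=rot(st['ee_rot'])
    if yaw is None: yaw=np.arctan2(-M[1,0],-M[0,0])
    if g0 is None: g0=st['position']-M[:,2]*.002
    m=yel(s)>0;k=4;h,w=m.shape;m=cv2.resize(m.astype(np.uint8),None,fx=k,fy=k,interpolation=0)
    def cost(v):
        c=np.zeros_like(m)
        for S in (BOX,TON,NEC):
            q=np.array([proj(s,binpt(g0+v[:3]*1e-3,yaw,v[3]/57.3,b)) for b in S])*k+k/2
            cv2.fillConvexPoly(c,cv2.convexHull(q.astype(np.float32)).astype(np.int32),1)
        return 1-(c&m).sum()/c.sum() + .3*((m>0)&(c==0)).sum()/c.sum() +.01*((v[:3]/1e3/sig)**2).sum()
    best=min((minimize(cost,[0,0,0,p],method='Nelder-Mead',options=dict(initial_simplex=np.array([[0,0,0,p],[4,0,0,p],[0,4,0,p],[0,0,4,p],[0,0,0,p+8]],float),maxiter=150)) for p in (phi0-10,phi0,phi0+10)),key=lambda r:r.fun)
    v=best.x;g=g0+v[:3]*1e-3;print('sil pitch %.1f'%v[3],'dg mm',np.round(v[:3],1),'cost %.3f'%best.fun)
    f=lambda b:np.round(binpt(g,yaw,v[3]/57.3,b),4)
    print(' tip',f((70,0,86)),'hook',f((60,0,51)),'backedge',f((60,0,0)));return g,yaw,v[3]/57.3
E
python3 - <<'E'
from h import *
s=cam('scene');sil(s)
E
```

```text
sil pitch 5.4 dg mm [-0.1  0.8 -0.4] cost 0.039
 tip [ 0.6553 -0.0463  0.2646] hook [ 0.6421 -0.0457  0.2307] backedge [ 0.6373 -0.0455  0.18  ]
```

apply_moves(deltas=[8, -12, 0, 10, 0, 8, -24, 0, 24, 0, 8, -30, 0, 24, 0, 8, -30, 0, 24, 0, 8, -36, 0, 24, 0, 8, -36, 0, 24, 0], squeeze=20)

```text
clock: 8.12
position: [0.5528, -0.0423, 0.2466]
ee_rot: [0.001, 0.022, 1.0, -0.0]
contact_force: [-0.4, 0.3, -1.4]
width: 0.0116
gripper_force: 25.4
```

apply_moves(deltas=[8, -6, 0, 2, 0, 8, -14, 0, -3, 0, 8, -22, 0, -12, 0, 8, -30, 0, -22, 0, 8, -38, 0, -31, 0, 8, -38, 0, -31, 0], squeeze=20)

```text
clock: 8.62
position: [0.5908, -0.0434, 0.2793]
ee_rot: [0.001, 0.021, 1.0, -0.0]
contact_force: [-0.9, -0.2, -2.2]
width: 0.0119
gripper_force: 24.9
```

```bash
python3 - <<'E'
from h import *
s=cam('scene');delta(.54,-.04,.245,177.6);sil(s,12)
E
```

```text
t 8.67 pos [ 0.5903 -0.0434  0.2784] yaw 177.53 w 0.0115 F [ 0.1  0.4 -2.6] -> d [50.5  1.2 33.2] turn -0.1
sil pitch 22.1 dg mm [-1.5  0.3  0.7] cost 0.050
 tip [ 0.7206 -0.0488  0.2339] hook [ 0.6981 -0.0478  0.2052] backedge [ 0.679 -0.047  0.158]
```

apply_moves(deltas=[8, -6, 0, -12, 0, 8, -14, 0, -18, 0, 8, -22, 0, -22, 0, 8, -30, 0, -26, 0, 8, -36, 0, -28, 0, 8, -36, 0, -28, 0], squeeze=20)

```text
clock: 9.17
position: [0.6265, -0.045, 0.3052]
ee_rot: [0.001, 0.022, 1.0, -0.0]
contact_force: [-0.2, -0.3, -2.7]
width: 0.0115
gripper_force: 24.8
```

```bash
python3 - <<'E'
from h import *
s=cam('scene');delta(.54,-.04,.245,177.6);sil(s,35)
E
```

```text
t 9.22 pos [ 0.6255 -0.0449  0.3048] yaw 177.52 w 0.0116 F [-1.   0.5 -1.2] -> d [85.6  1.2 59.9] turn -0.1
sil pitch 21.5 dg mm [-0.8  0.4  0.2] cost 0.039
 tip [ 0.757  -0.0503  0.2612] hook [ 0.7349 -0.0493  0.2323] backedge [ 0.7162 -0.0485  0.1849]
```

apply_moves(deltas=[8, 30, 0, 0, 0, 8, 50, 0, 0, 0, 8, 50, 0, 22, 0, 8, 50, 0, 22, 0, 8, 34, 0, 22, 0, 8, 25, 0, 16, 0, 8, 16, 0, 10, 0, 8, 6, 0, 5, 0, 8, -4, 0, 1, 0, 8, -6, 0, 1, 0, 8, -6, 0, 1, 0], squeeze=20)

```text
clock: 10.13
position: [0.6314, -0.0452, 0.3054]
ee_rot: [-0.0, 0.022, 1.0, -0.0]
contact_force: [-2.3, -0.0, 2.4]
width: 0.0116
gripper_force: 25.3
```

```bash
python3 - <<'E'
from h import *
s=cam('scene');delta(.54,-.04,.245,177.6);sil(s,35)
E
```

```text
t 10.18 pos [ 0.6312 -0.0451  0.3052] yaw 177.53 w 0.0119 F [-2.   0.6  2.8] -> d [91.4  1.2 60.2] turn -0.1
sil pitch 39.2 dg mm [-2.1 -0.2  1.1] cost 0.059
 tip [ 0.7413 -0.0501  0.2245] hook [ 0.7115 -0.0489  0.2037] backedge [ 0.6793 -0.0475  0.1641]
```

```bash
python3 - <<'E'
import numpy as np
face=.6795; g0=np.array([.6312-.0021,.3052+.002+.0011])*1000
for phi in (37,39.2):
    p=np.radians(phi);c,s=np.cos(p),np.sin(p);toW=lambda b:np.array([b[0]*c+b[1]*s,-b[0]*s+b[1]*c])
    C=np.array([face*1000+5,156])
    mid=70-(-5*c+26*s)/2  # C_b x so tongue is centred
    print(phi,'mid',mid)
    for zb in (125,110,95,74):
        g=C+toW(np.array([-70,80])-np.array([mid,zb])); d=g-g0
        P=C+toW(np.array([72,51])-np.array([mid,zb]));T=C+toW(np.array([72,86])-np.array([mid,zb]))
        print(zb,'grip',g.round(1),'tool dx %.1f dz %.1f'%(-d[0],-d[1]),'P-rel',(P-[face*1000,0]).round(1),'tip',(T-[face*1000,0]).round(1))
    for q in (phi,30,20,10,0):
        a=np.radians(q);g=np.array([face*1000+12,130])+np.array([-142*np.cos(a)+29*np.sin(a),142*np.sin(a)+29*np.cos(a)]);d=g-g0
        print(' pivot',q,g.round(1),'tool dx %.1f dz %.1f'%(-d[0],-d[1]))
E
```

```text
37 mid 64.1729934741416
125 grip [550.3 200.8] tool dx 78.8 dz 107.5 P-rel [-33.3  92.2] tip [-12.2 120.1]
110 grip [559.3 212.8] tool dx 69.8 dz 95.5 P-rel [-24.3 104.2] tip [ -3.2 132.1]
95 grip [568.3 224.8] tool dx 60.8 dz 83.5 P-rel [-15.2 116.1] tip [  5.8 144.1]
74 grip [581.  241.5] tool dx 48.1 dz 66.8 P-rel [ -2.6 132.9] tip [ 18.5 160.9]
 pivot 37 [595.5 238.6] tool dx 33.6 dz 69.7
 pivot 30 [583.  226.1] tool dx 46.1 dz 82.2
 pivot 20 [568.  205.8] tool dx 61.1 dz 102.5
 pivot 10 [556.7 183.2] tool dx 72.4 dz 125.1
 pivot 0 [549.5 159. ] tool dx 79.6 dz 149.3
39.2 mid 63.720980287117385
125 grip [552.4 205.6] tool dx 76.7 dz 102.7 P-rel [-35.4  93.4] tip [-13.2 120.5]
110 grip [561.9 217.3] tool dx 67.2 dz 91.0 P-rel [-25.9 105. ] tip [ -3.8 132.2]
95 grip [571.4 228.9] tool dx 57.7 dz 79.4 P-rel [-16.4 116.7] tip [  5.7 143.8]
74 grip [584.7 245.2] tool dx 44.4 dz 63.1 P-rel [ -3.1 132.9] tip [ 19.  160.1]
 pivot 39.2 [599.8 242.2] tool dx 29.3 dz 66.1
 pivot 30 [583.  226.1] tool dx 46.1 dz 82.2
 pivot 20 [568.  205.8] tool dx 61.1 dz 102.5
 pivot 10 [556.7 183.2] tool dx 72.4 dz 125.1
 pivot 0 [549.5 159. ] tool dx 79.6 dz 149.3
```

apply_moves(deltas=[8, 35, 0, -2, 0, 8, 70, 0, -2, 0, 8, 100, 0, -2, 0, 8, 100, 0, 30, 0, 8, 100, 0, 65, 0, 8, 100, 0, 95, 0, 8, 100, 0, 103, 0, 8, 100, 0, 103, 0], squeeze=45)

```text
clock: 10.85
position: [0.5296, -0.0404, 0.1987]
ee_rot: [-0.003, 0.022, 1.0, 0.001]
contact_force: [-0.4, 0.6, -2.1]
width: 0.0114
gripper_force: 47.1
```

```bash
python3 - <<'E'
from h import *
np.set_printoptions(precision=4,suppress=True)
s=cam('scene');delta(.54,-.04,.245,177.6);sil(s,37);w=cam('wrist')
for c in(s,w): print(c['name'],[(n,[(round(r['score'],2),np.round(r['point'])) for r in place_of(n,c)[:2]]) for n in('bin_tongue','panel_lip')])
cv2.imwrite('pics/m.png',np.vstack([np.hstack([cv2.resize(s['frame'][140:260,250:410],(800,600),interpolation=2)])])[:,:,::-1])
E
```

```text
t 10.90 pos [ 0.5314 -0.0408  0.2009] yaw 177.52 w 0.0114 F [ 0.4 -0.3 -1.7] -> d [ -8.5   1.2 -44.1] turn -0.1
sil pitch 40.2 dg mm [-1.5  0.8  1.1] cost 0.065
 tip [ 0.6405 -0.0448  0.1181] hook [ 0.6103 -0.0435  0.0979] backedge [ 0.5774 -0.0421  0.0589]
scene [('bin_tongue', [(0.9, array([299., 218.]))]), ('panel_lip', [(0.64, array([291., 224.]))])]
wrist [('bin_tongue', [(0.96, array([317., 332.]))]), ('panel_lip', [(0.7, array([567.,  99.]))])]
```

```bash
python3 - <<'E'
from h import *
np.set_printoptions(precision=4,suppress=True)
s=cam('scene');w=cam('wrist');X=tri([ray(s,place_of('bin_tongue',s)[0]['point']),ray(w,place_of('bin_tongue',w)[0]['point'])]);print(X)
print(proj(w,[.6405,-.0448,.1181]),proj(s,[.6405,-.0448,.1181]))
E
```

```text
(array([ 0.6398, -0.0497,  0.1286]), [0.004362970842970508, 0.004362970842970578])
[318.449 322.565] [299.0594 218.712 ]
```

apply_moves(deltas=[8, -12, 0, 0, 0, 8, -23, 0, 0, 0, 8, -28, 0, -6, 0, 8, -33, 0, -12, 0, 8, -37, 0, -17, 0, 8, -42, 0, -23, 0, 8, -42, 0, -23, 0], squeeze=45)

```text
clock: 11.93
position: [0.5755, -0.0429, 0.226]
ee_rot: [0.002, 0.022, 1.0, -0.0]
contact_force: [0.3, -0.0, -2.2]
width: 0.0116
gripper_force: 47.2
```

```bash
python3 - <<'E'
from h import *
s=cam('scene');delta(.54,-.04,.245,177.6);sil(s,39)
E
```

```text
t 11.98 pos [ 0.5745 -0.0428  0.2253] yaw 177.52 w 0.0111 F [-0.5 -0.6 -2.4] -> d [ 34.5   1.3 -19.8] turn -0.1
sil pitch 39.9 dg mm [-1.2 -0.1  0.9] cost 0.123
 tip [ 0.6845 -0.0477  0.143 ] hook [ 0.6544 -0.0464  0.1226] backedge [ 0.6217 -0.045   0.0835]
```

```bash
python3 - <<'E'
from h import *
np.set_printoptions(precision=1,suppress=True)
s=cam('scene');w=cam('wrist')
a=cv2.resize(s['frame'][150:270,255:375],(400,400),interpolation=2);b=cv2.resize(w['frame'][200:400,195:435],(480,400),interpolation=2)
b=w['frame'][170:400,200:430];b=cv2.resize(b,(400,400),interpolation=2)
cv2.imwrite('pics/c5.png',np.hstack([a,b])[:,:,::-1])
st=get_state();M=rot(st['ee_rot']);yaw=np.arctan2(-M[1,0],-M[0,0]);g=st['position']-M[:,2]*.002
for d in (34,37,40):
    print(d,[(b,proj(w,binpt(g,yaw,d/57.3,b)),proj(s,binpt(g,yaw,d/57.3,b))) for b in [(-60,60,55),(-60,60,0),(60,60,55),(72,40,86)]])
E
```

```text
34 [((-60, 60, 55), array([423.7, 241.2]), array([331.2, 187.8])), ((-60, 60, 0), array([407.7, 168.8]), array([335.6, 192. ])), ((60, 60, 55), array([383.9, 304.2]), array([314. , 230.1])), ((72, 40, 86), array([362.1, 340.8]), array([302.1, 230.3]))]
37 [((-60, 60, 55), array([424.3, 239.3]), array([331.5, 187.3])), ((-60, 60, 0), array([409. , 164.1]), array([336.2, 190.6])), ((60, 60, 55), array([383.6, 296.7]), array([314.9, 229.9])), ((72, 40, 86), array([361.7, 333. ]), array([302.9, 230.7]))]
40 [((-60, 60, 55), array([424.8, 237.5]), array([331.7, 186.9])), ((-60, 60, 0), array([410.4, 159.5]), array([336.8, 189.2])), ((60, 60, 55), array([383.3, 289.3]), array([315.8, 229.5])), ((72, 40, 86), array([361.3, 325.2]), array([303.8, 230.9]))]
```

View pics/c5.png

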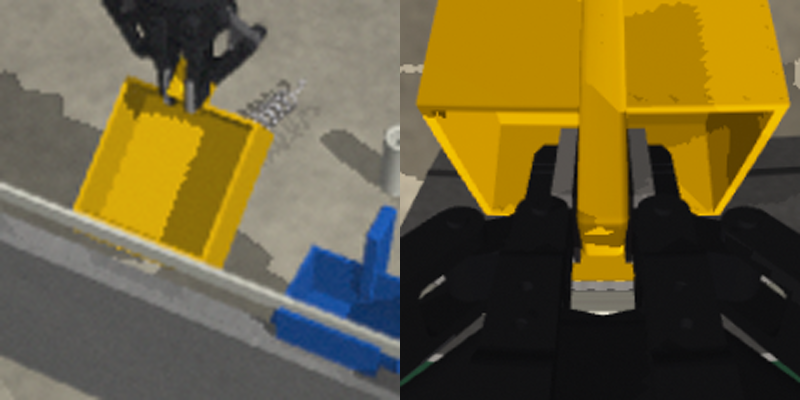

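apply_moves(deltas=[8, -3, 0, 3, 0, 8, -4, 0, 2, 0, 8, -7, 0, -3, 0, 8, -10, 0, -7, 0, 8, -13, 0, -11, 0, 8, -13, 0, -11, 0], squeeze=45)

```text
clock: 12.58
position: [0.588, -0.0434, 0.2367]
ee_rot: [0.002, 0.022, 1.0, -0.0]
contact_force: [-0.3, -0.8, -2.1]
width: 0.0113
gripper_force: 47.2
```

```bash
cat >> h.py <<'E'
def wsil(w,phi0):
    "pitch of the held bin from the open top (box hull) outline corners in the wrist picture: left/right yellow extents"
    m=yel(w)>0;out=[]
    for r in range(200,340,4):
        c=np.where(m[r])[0]
        if len(c): out.append((r,c.min(),c.max()))
    return out
E
python3 - <<'E'
from h import *
w=cam('wrist');delta(.54,-.04,.245,177.6);s=cam('scene');sil(s,39)
print([tuple(int(v) for v in o) for o in wsil(w,0)])
print([(round(r['score'],2),np.round(r['point'])) for r in place_of('bin_tongue',w)[:1]])
E
```

```text
t 12.63 pos [ 0.5874 -0.0433  0.2362] yaw 177.53 w 0.0114 F [ 0.9  0.5 -1.9] -> d [47.4  1.3 -8.9] turn -0.1
sil pitch 40.5 dg mm [-1.3 -0.5  0.8] cost 0.132
 tip [ 0.6957 -0.0485  0.1522] hook [ 0.6654 -0.0472  0.1321] backedge [ 0.6323 -0.0457  0.0933]
[(200, 215, 418), (204, 214, 419), (208, 213, 582), (212, 212, 590), (216, 211, 585), (220, 210, 584), (224, 210, 423), (228, 209, 424), (232, 210, 423), (236, 212, 420), (240, 215, 417), (244, 217, 415), (248, 220, 413), (252, 222, 410), (256, 225, 408), (260, 227, 405), (264, 229, 403), (268, 232, 400), (272, 235, 397), (276, 238, 395), (280, 240, 392), (284, 243, 390), (288, 245, 387), (292, 248, 384), (296, 301, 331), (300, 302, 330), (304, 303, 329), (308, 304, 329), (312, 304, 329), (316, 304, 329)]
[(0.3, array([429.,   9.]))]
```

apply_moves(deltas=[8, -5, 0, 0, 0, 8, -10, 0, 1, 0, 8, -10, 0, 6, 0, 8, -5, 0, 13, 0, 8, 1, 0, 20, 0, 8, 6, 0, 26, 0, 8, 10, 0, 32, 0, 8, 10, 0, 32, 0], squeeze=20)

```text
clock: 13.4
position: [0.5716, -0.0426, 0.2033]
ee_rot: [-0.005, 0.021, 1.0, -0.0]
contact_force: [-11.3, 0.5, 6.4]
width: 0.0115
gripper_force: 48.3
```

```bash
python3 - <<'E'
from h import *
w=cam('wrist');delta(.559,-.044,.157,177.6);s=cam('scene');sil(s,22)
print([tuple(int(v) for v in o) for o in wsil(w,0)])
E
```

```text
t 13.45 pos [ 0.5716 -0.0426  0.2034] yaw 177.55 w 0.0116 F [-11.6  -0.2   6.9] -> d [12.1 -1.9 46.5] turn -0.1
sil pitch 28.6 dg mm [-1.4 -0.1  1.2] cost 0.178
 tip [ 0.696  -0.048   0.1449] hook [ 0.6705 -0.0469  0.119 ] backedge [ 0.6461 -0.0459  0.0742]
[(200, 222, 411), (204, 221, 412), (208, 219, 413), (212, 218, 414), (216, 217, 416), (220, 215, 417), (224, 214, 419), (228, 213, 595), (232, 211, 600), (236, 210, 595), (240, 211, 594), (244, 213, 420), (248, 214, 418), (252, 216, 417), (256, 217, 416), (260, 218, 414), (264, 220, 413), (268, 222, 411), (272, 223, 410), (276, 224, 408), (280, 226, 407), (284, 227, 405), (288, 229, 403), (292, 246, 386), (296, 248, 384), (300, 303, 329), (304, 303, 329), (308, 303, 329), (312, 304, 329), (316, 304, 329), (320, 303, 331), (324, 299, 334), (328, 298, 335), (332, 298, 334), (336, 298, 334)]
```

apply_moves(deltas=[8, 6, 0, 5, 0, 8, 11, 0, 11, 0, 8, 14, 0, 17, 0, 8, 16, 0, 23, 0, 8, 18, 0, 29, 0, 8, 20, 0, 34, 0, 8, 20, 0, 34, 0], squeeze=20)

```text
clock: 14.08
position: [0.5553, -0.0417, 0.1677]
ee_rot: [-0.002, 0.022, 1.0, 0.0]
contact_force: [-0.5, 0.6, -1.9]
width: 0.0115
gripper_force: 47.0
```

```bash
python3 - <<'E'
from h import *
w=cam('wrist');delta(.559,-.044,.157,177.6);s=cam('scene');sil(s,8)
print([tuple(int(v) for v in o) for o in wsil(w,0)][5:24])
E
```

```text
t 14.13 pos [ 0.556  -0.0418  0.1684] yaw 177.52 w 0.0116 F [-0.6  0.3 -2.1] -> d [-3.2 -2.1 11.3] turn -0.1
sil pitch 32.7 dg mm [-1.2 -0.8  1. ] cost 0.208
 tip [ 0.6763 -0.0479  0.1014] hook [ 0.649  -0.0467  0.0773] backedge [ 0.6215 -0.0455  0.0344]
[(220, 215, 417), (224, 214, 418), (228, 213, 420), (232, 211, 422), (236, 210, 423), (240, 211, 421), (244, 213, 604), (248, 214, 610), (252, 216, 607), (256, 217, 605), (260, 218, 605), (264, 220, 413), (268, 222, 411), (272, 223, 409), (276, 224, 408), (280, 226, 407), (284, 228, 405), (288, 229, 403), (292, 246, 386)]
```

```bash
cat >> h.py <<'E'
def wp(w=None):
    "pitch of the held bin from its side rim lines in the wrist picture"
    w=w or cam('wrist');st=get_state();M=rot(st['ee_rot']);yaw=np.arctan2(-M[1,0],-M[0,0]);g0=st['position']-M[:,2]*.002
    m=yel(w)>0;m[:,:150]=0;m[:,480:]=0
    L=[(r,np.where(m[r])[0].min(),np.where(m[r])[0].max()) for r in range(180,330) if m[r].any()]
    rf=min(L,key=lambda o:o[1]-o[2])[0]
    P=[]
    for r,a,b in L:
        if rf+4<r<rf+44 and b-a>130: P.append((r,a,b))
    P=np.array(P);ca=np.polyfit(P[:,0],P[:,1],1);cb=np.polyfit(P[:,0],P[:,2],1)
    F=next(o for o in L if o[0]==rf)
    def f(v):
        q=lambda b:proj(w,binpt(g0+v[:3],yaw,v[3],b));e=[]
        for sg,c in ((-60,ca),(60,cb)):
            for x in (-50,-20,10): p=q((x,sg,55));e.append(p[0]-np.polyval(c,p[1]))
        e.append(q((-60,-60,55))[1]-rf);e.append(q((-60,60,55))[1]-rf)
        return np.concatenate([e,v[:3]/.002])
    r=least_squares(f,[0,0,0,.4]);print('wp pitch %.1f'%np.degrees(r.x[3]),'dg mm',np.round(r.x[:3]*1e3,1),'rf',rf,'rms %.2f'%np.sqrt((r.fun[:-3]**2).mean()))
    g=g0+r.x[:3];h=lambda b:np.round(binpt(g,yaw,r.x[3],b),4)
    print(' tip',h((68,0,86)),'P',h((72,0,51)),'hook',h((60,0,51)),'backedge',h((60,0,0)),'slopes',ca[0].round(3),cb[0].round(3))
E
python3 - <<'E'
from h import *
wp();s=cam('scene');print([(round(r['score'],2),np.round(r['point'])) for n in('bin_tongue','bin_hook') for r in place_of(n,s)[:2]])
cv2.imwrite('pics/c6.png',cv2.resize(s['frame'][150:270,255:375],(500,500),interpolation=2)[:,:,::-1])
E
```

```text
wp pitch 20.9 dg mm [-9.4 -0.8 -0.7] rf 236 rms 0.56
 tip [ 0.6784 -0.0484  0.127 ] P [ 0.6697 -0.048   0.0929] hook [ 0.6585 -0.0475  0.0972] backedge [ 0.6403 -0.0468  0.0495] slopes 0.364 -0.376
[(0.76, array([292., 229.])), (0.71, array([297., 227.]))]
```

View pics/c6.png

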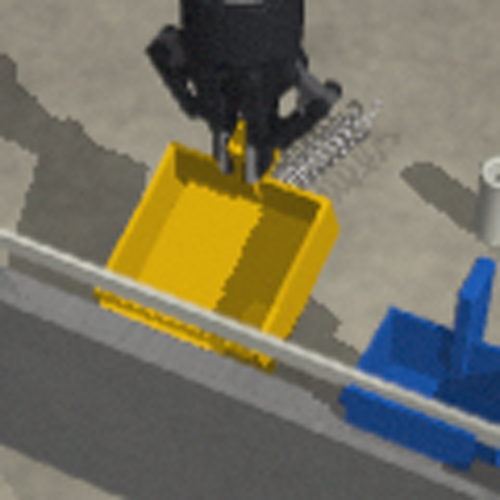

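```bash
python3 - <<'E'
from h import *
np.set_printoptions(precision=1,suppress=True)
w=cam('wrist');st=get_state();M=rot(st['ee_rot']);yaw=np.arctan2(-M[1,0],-M[0,0]);g0=st['position']-M[:,2]*.002
def fit(name,pf,pts,sig=.01,extra={}):
    # pf: front rim corners; pts: (row,colL,colR) on side rims
    def f(v):
        q=lambda b:proj(w,binpt(g0+v[:3],yaw,v[3],b));e=[]
        e+=list(q((-60,-60,55))-[pf[1],pf[0]])+list(q((-60,60,55))-[pf[2],pf[0]])
        for k,(r,a,b) in enumerate(pts):
            e+=list(q((-60+v[4+k]*100,-60,55))-[a,r]); e+=[q((-60+v[4+k]*100,60,55))[0]-b]
        for b,p in extra.items(): e+=list(q(b)-p)
        return np.concatenate([e,v[:3]/sig])
    r=least_squares(f,[0,0,0,.4]+[.3]*len(pts));print(name,'pitch %.1f'%np.degrees(r.x[3]),'dg',r.x[:3]*1e3,'s',r.x[4:],'res',r.fun[:-3])
fit('level',(262.7,215.1,417.9),[],extra={(-60,60,0):(398.5,223.9),(-60,-60,0):(233.3,223.9)})
fit('A0',(229,209.5,424),[(248,220,413),(268,232,400),(288,245,387)])
fit('A0c',(229,209.5,424),[(248,220,413),(268,232,400)],extra={(60,-60,55):(248.5,293),(60,60,55):(383.5,293)})
fit('B',(237,210,423),[(256,217,416),(272,223,410),(288,229,403)])
fit('now',(236,210,423),[(256,217,416),(272,223,409),(288,229,403)])
E
```

```text
level pitch 0.7 dg [-1.8 -1.2 -0.8] s [] res [-1.3 -0.   0.7  0.4 -1.3 -0.   2.  -0.3]
A0 pitch 35.5 dg [-7.4 -0.8 -0.3] s [0.2 0.6 1. ] res [-0.5 -0.1 -0.2  0.3  0.1 -0.2 -0.3  0.4 -0.1  0.3  0.2  0.1  0.4]
A0c pitch 36.1 dg [-7.3 -0.8  0. ] s [0.2 0.6] res [-0.8 -0.1  0.1  0.3  0.1 -0.3 -0.3  0.6 -0.3  0.1  0.7  0.1 -0.1  0.3]
B pitch 21.7 dg [-9.1 -0.7  0.9] s [0.2 0.3 0.5] res [-0.1 -0.2 -0.   0.2 -0.1  0.  -0.1 -0.  -0.1 -0.2  0.3  0.   0.4]
now pitch 21.5 dg [-9.7 -0.8  0.7] s [0.2 0.4 0.5] res [-0.2 -0.1 -0.1  0.3 -0.  -0.1 -0.4  0.1  0.1  0.4  0.3 -0.1  0.1]
```

apply_moves(deltas=[8, -3, 0, -19, 0, 8, -3, 0, -19, 0, 8, -9, 0, -27, 0, 8, -10, 0, -31, 0, 8, -13, 0, -39, 0, 8, -13, 0, -39, 0], squeeze=45)

```text
clock: 14.93
position: [0.5699, -0.0425, 0.2089]
ee_rot: [0.0, 0.022, 1.0, -0.0]
contact_force: [1.1, -0.6, -5.3]
width: 0.0115
gripper_force: 46.4
```

```bash
sed -i 's#v\[:3\]/.002\]))#v[:3]/.01]))#; s#np.concatenate(\[e,v\[:3\]/.002\])#np.concatenate([e,v[:3]/.01])#' h.py; python3 - <<'E'
from h import *
delta(.556,-.042,.1684);wp()
E
```

```text
t 14.93 pos [ 0.5699 -0.0425  0.2089] yaw 177.53 w 0.0115 F [ 1.1 -0.6 -5.3] -> d [14.  -0.1 40.5] turn 0.0
wp pitch 25.4 dg mm [-10.3  -0.9   1. ] rf 232 rms 0.16
 tip [ 0.6866 -0.0488  0.1576] P [ 0.6751 -0.0483  0.1243] hook [ 0.6643 -0.0478  0.1294] backedge [ 0.6424 -0.0469  0.0834] slopes 0.432 -0.434
```

apply_moves(deltas=[8, -3, 0, -8, 0, 8, -7, 0, -15, 0, 8, -11, 0, -21, 0, 8, -15, 0, -26, 0, 8, -15, 0, -26, 0], squeeze=45)

```text
clock: 15.4
position: [0.5854, -0.0432, 0.2355]
ee_rot: [0.001, 0.022, 1.0, -0.0]
contact_force: [-0.8, 0.4, -3.9]
width: 0.0113
gripper_force: 46.3
```

```bash
python3 - <<'E'
from h import *
delta(.556,-.042,.1684);wp()
E
```

```text
t 15.40 pos [ 0.5854 -0.0432  0.2355] yaw 177.53 w 0.0113 F [-0.8  0.4 -3.9] -> d [29.5 -0.1 67.1] turn 0.0
wp pitch 39.3 dg mm [-11.6  -0.8   3.6] rf 222 rms 0.14
 tip [ 0.684  -0.0487  0.1579] P [ 0.6649 -0.0479  0.1283] hook [ 0.6557 -0.0475  0.1359] backedge [ 0.6234 -0.0461  0.0965] slopes 0.699 -0.708
```

apply_moves(deltas=[8, 0, 0, 6, 0, 8, -5, 0, 6, 0, 8, -9, 0, 5, 0, 8, -13, 0, 0, 0, 8, -17, 0, -5, 0, 8, -17, 0, -5, 0, 8, -24, 0, -6, 0, 8, -30, 0, -6, 0, 8, -30, 0, -6, 0], squeeze=45)

```text
clock: 16.2
position: [0.616, -0.0446, 0.2403]
ee_rot: [0.001, 0.022, 1.0, -0.0]
contact_force: [-0.3, -0.0, -2.2]
width: 0.0113
gripper_force: 46.8
```

```bash
python3 - <<'E'
from h import *
delta(.556,-.042,.1684);wp()
E
```

```text
t 16.20 pos [ 0.616  -0.0446  0.2403] yaw 177.52 w 0.0113 F [-0.3 -0.  -2.2] -> d [60.2 -0.  71.8] turn 0.0
wp pitch 39.3 dg mm [-11.   -0.8   3.8] rf 222 rms 0.14
 tip [ 0.7145 -0.0501  0.163 ] P [ 0.6954 -0.0493  0.1334] hook [ 0.6861 -0.0489  0.141 ] backedge [ 0.6538 -0.0475  0.1015] slopes 0.701 -0.711
```

apply_moves(deltas=[8, -1, 0, 4, 0, 8, 3, 0, 8, 0, 8, 9, 0, 13, 0, 8, 15, 0, 18, 0, 8, 21, 0, 25, 0, 8, 27, 0, 32, 0, 8, 27, 0, 32, 0], squeeze=45)

```text
clock: 16.83
position: [0.5861, -0.0431, 0.2081]
ee_rot: [-0.0, 0.022, 1.0, 0.0]
contact_force: [-2.6, 0.8, 3.8]
width: 0.0114
gripper_force: 47.7
```

```bash
python3 - <<'E'
from h import *
delta(.556,-.042,.1684);wp()
E
```

```text
t 16.83 pos [ 0.5861 -0.0431  0.2081] yaw 177.51 w 0.0114 F [-2.6  0.8  3.8] -> d [30.1 -0.2 39.7] turn 0.0
wp pitch 20.7 dg mm [-11.4  -0.7  -0.6] rf 234 rms 0.19
 tip [ 0.7062 -0.0496  0.1667] P [ 0.6975 -0.0492  0.1325] hook [ 0.6863 -0.0487  0.1368] backedge [ 0.6683 -0.0479  0.0891] slopes 0.374 -0.368
```

apply_moves(deltas=[8, 4, 0, 7, 0, 8, 7, 0, 13, 0, 8, 10, 0, 19, 0, 8, 13, 0, 25, 0, 8, 16, 0, 32, 0, 8, 18, 0, 39, 0, 8, 20, 0, 46, 0, 8, 20, 0, 46, 0], squeeze=45)

```text
clock: 17.55
position: [0.5651, -0.0423, 0.1611]
ee_rot: [-0.003, 0.021, 1.0, 0.0]
contact_force: [-5.3, 0.2, 2.8]
width: 0.0113
gripper_force: 46.3
```

```bash
python3 - <<'E'
from h import *
delta(.556,-.042,.1684);wp();sil(cam('scene'),0,sig=.01)
E
```

```text
t 17.55 pos [ 0.5651 -0.0423  0.1611] yaw 177.55 w 0.0113 F [-5.3  0.2  2.8] -> d [ 9.2 -0.1 -7.3] turn 0.0
wp pitch -2.0 dg mm [-10.7  -0.7  -4. ] rf 250 rms 0.26
 tip [ 0.6921 -0.049   0.1703] P [ 0.6974 -0.0492  0.1355] hook [ 0.6854 -0.0487  0.135 ] backedge [ 0.6871 -0.0488  0.0841] slopes 0.178 -0.187
sil pitch -23.2 dg mm [-8.9  8.4  2.2] cost 0.249
 tip [ 0.6826 -0.0394  0.2264] hook [ 0.6872 -0.0396  0.1903] backedge [ 0.7073 -0.0404  0.1434]
```

apply_moves(deltas=[8, 2, 0, 4, 0, 8, 2, 0, 4, 0, 14, 2, 0, 4, 0, 25, 2, 0, 3, 0, 32, 2, 0, 3, 0, 32, 2, 0, 3, 0, 32, 2, 0, -35, 0, 32, 2, 0, -70, 0, 32, 2, 0, -110, 0, 32, 2, 0, -110, 0], squeeze=45)

```text
clock: 18.48
position: [0.5698, -0.043, 0.2807]
ee_rot: [0.008, 0.022, 1.0, -0.001]
contact_force: [1.0, -0.1, 0.5]
width: 0.0319
gripper_force: 0.0
```

```bash
python3 - <<'E'
from h import *
np.set_printoptions(precision=4,suppress=True)
delta(.556,-.042,.1684);s=cam('scene');w=cam('wrist')
g0=np.array([.685-.130,-.044,.159]);yaw=np.radians(-2.4)
sil(s,0,g0=g0,yaw=yaw,sig=.006)
m=yel(w)>0;m[:,:150]=0;m[:,480:]=0
L=[(r,int(np.where(m[r])[0].min()),int(np.where(m[r])[0].max())) for r in range(100,400,5) if m[r].any()];print(L)
for b in [(-60,-60,55),(-60,60,55),(60,-60,55),(60,60,55),(-60,-60,0),(-60,60,0)]: print(b,proj(w,binpt(g0,yaw,0,b)))
for n in('mount','mount_mid'):
    for r in place_of(n,cam('top'))[:4]: print(n,r)
E
```

```text
t 18.48 pos [ 0.5698 -0.043   0.2807] yaw 177.53 w 0.0319 F [ 1.  -0.1  0.5] -> d [ 15.6   0.6 112. ] turn 0.0
sil pitch 18.9 dg mm [-2.8 -1.9  2.5] cost 0.275
 tip [ 0.6865 -0.0516  0.1219] hook [ 0.6657 -0.0507  0.092 ] backedge [ 0.6492 -0.05    0.0438]
[(145, 311, 322), (150, 310, 323), (155, 309, 323), (160, 309, 324), (165, 309, 324), (170, 260, 374), (175, 255, 378), (180, 252, 381), (185, 252, 381), (190, 252, 380), (195, 253, 380), (200, 253, 380), (205, 253, 380), (210, 254, 379), (215, 254, 379), (220, 255, 379), (225, 255, 379), (230, 256, 378), (235, 256, 378), (240, 256, 377), (245, 257, 377), (250, 257, 376), (255, 258, 376), (260, 286, 346), (265, 286, 346), (270, 286, 346), (275, 286, 346), (280, 286, 346), (285, 285, 347), (290, 284, 348), (295, 284, 348), (300, 283, 349)]
(-60, -60, 55) [250.7418 183.1149]
(-60, 60, 55) [381.1963 183.2357]
(60, -60, 55) [260.4793 289.4882]
(60, 60, 55) [371.4742 289.6955]
(-60, -60, 0) [260.9524 168.0605]
(-60, 60, 0) [371.3103 168.1498]
mount {'point': [203.9, 240.2], 'score': 0.74}
mount {'point': [176.0, 277.1], 'score': 0.71}
mount {'point': [235.9, 238.4], 'score': 0.66}
mount {'point': [323.1, 173.7], 'score': 0.33}
mount_mid {'point': [174.7, 281.0], 'score': 0.88}
mount_mid {'point': [240.9, 240.1], 'score': 0.64}
mount_mid {'point': [203.4, 242.3], 'score': 0.57}
mount_mid {'point': [322.1, 171.6], 'score': 0.57}
```

```bash
python3 -c "
from h import *
delta(.43,.285,.22,206)"
```

```text
t 18.78 pos [ 0.5646 -0.0421  0.2705] yaw 177.52 w 0.0319 F [ 0.1  0.4 -0.5] -> d [148.4 320.9  51.2] turn -28.5
```

apply_moves(deltas=[60, 30, 25, -10, 0, 70, 50, 60, 0, -5, 70, 65, 95, 0, -10, 70, 80, 130, 0, -15, 70, 95, 165, 0, -20, 70, 110, 200, 0, -25, 70, 125, 235, 10, -28, 70, 140, 270, 25, -28, 70, 148, 305, 40, -28, 70, 148, 321, 51, -28, 70, 148, 321, 51, -28, 70, 148, 321, 51, -28])

```text
clock: 19.78
position: [0.4304, 0.2848, 0.2196]
ee_rot: [-0.002, -0.222, 0.975, -0.001]
contact_force: [0.8, 0.8, -0.1]
width: 0.0704
gripper_force: 0.0
```

```bash
python3 - <<'E'
from h import *
np.set_printoptions(precision=4,suppress=True)
delta(.43,.285,.22,206);w=cam('wrist');save(w,'w7.png')
for n,z in(('mount',0),('mount_mid',.013)):
    for r in place_of(n,w)[:3]: print(n,round(r['score'],2),r['point'],onz(w,r['point'],z), w['frame'][int(r['point'][1]),int(r['point'][0])])
p=proj(w,[.4427,.289,.013]);print(p)
h=cv2.cvtColor(w['frame'],cv2.COLOR_RGB2HSV);x,y=p.astype(int)
m=((h[:,:,2]<60)).astype(np.uint8);n,l,st,c=cv2.connectedComponentsWithStats(m)
for i in range(1,n):
    if st[i,4]>150: print(st[i],c[i])
E
```

```text
t 19.78 pos [0.4304 0.2848 0.2196] yaw -154.35 w 0.0704 F [ 0.8  0.8 -0.1] -> d [ 0.3  0.3 -0.4] turn -0.4
mount 0.87 [413.2, 133.8] [0.3431 0.366  0.    ] [215  12   5]
mount 0.65 [232.8, 151.1] [0.4525 0.1872 0.    ] [214   7   4]
mount 0.6 [321.8, 180.3] [0.4398 0.2956 0.    ] [22 22 23]
mount_mid 0.79 [418.6, 140.8] [0.3474 0.3711 0.013 ] [216  13   9]
mount_mid 0.79 [231.0, 151.6] [0.4501 0.1878 0.013 ] [213   8   5]
mount_mid 0.65 [321.4, 177.5] [0.4339 0.292  0.013 ] [22 22 23]
[315.561  183.2427]
[ 308  145   25   75 1613] [319.8803 178.8996]
[ 507  151  104  129 6286] [560.452  215.6306]
[  41  228   59   81 1783] [ 68.9591 265.931 ]
[    0   251   555   149 36293] [310.6943 351.2   ]
[   0  326   64   74 2590] [ 27.1595 367.3668]
[558 337  26  28 189] [570.3439 350.7778]
```

```bash
python3 - <<'E'
from h import *
np.set_printoptions(precision=4,suppress=True)
w=cam('wrist');h=cv2.cvtColor(w['frame'],cv2.COLOR_RGB2HSV)
m=((h[:,:,2]<60)).astype(np.uint8);m[:140]=0;m[225:]=0;m[:,:300]=0;m[:,340:]=0
for r in range(145,222,5): c=np.where(m[r])[0]; print(r,c.min(),c.max(),end='; ')
P=np.array([onz(w,(np.where(m[r])[0].mean(),r),.02)[:2] for r in range(158,208)])
u,s,v=np.linalg.svd(P-P.mean(0));a=v[0];print('\naxis',np.degrees(np.arctan2(a[1],a[0])),'tool yaw',get_state()['ee_rot'])
print('ends z.013',onz(w,(320,146),.03),onz(w,(320,219),.013),'mean',P.mean(0))
delta(.4427,.289,.11,206)
e=cv2.resize(w['frame'][130:230,280:360,:],(16,20))[:,:,0];
for r in range(146,222,6): print(w['frame'][r,306:336:2,1].tolist())
E
```

```text
145 311 333; 150 310 334; 155 311 334; 160 310 334; 165 310 333; 170 310 333; 175 310 333; 180 310 332; 185 310 332; 190 310 332; 195 310 332; 200 310 332; 205 311 331; 210 310 331; 215 316 326; Traceback (most recent call last):
  File "<stdin>", line 5, in <module>
    return umr_minimum(a, axis, None, out, keepdims, initial, where)
ValueError: zero-size array to reduction operation minimum which has no identity
```

```bash
python3 - <<'E'
from h import *
np.set_printoptions(precision=4,suppress=True)
w=cam('wrist');h=cv2.cvtColor(w['frame'],cv2.COLOR_RGB2HSV)
m=((h[:,:,2]<60)).astype(np.uint8);m[:140]=0;m[222:]=0;m[:,:300]=0;m[:,340:]=0
rs=np.where(m.any(1))[0];print(rs.min(),rs.max())
R_=[r for r in range(150,208)];P=np.array([onz(w,(np.where(m[r])[0].mean(),r),.026)[:2] for r in R_])
v=np.linalg.svd(P-P.mean(0))[2][0];print('axis',np.degrees(np.arctan2(v[1],v[0])))
a=onz(w,(322,rs.min()),.015);b=onz(w,(321,211),.026);print(a,b,(a+b)/2,np.linalg.norm((a-b)[:2]))
c=((a+b)/2);delta(c[0],c[1],.10,206)
M=rot(get_state()['ee_rot'])
E
```

```text
143 216
axis 24.319352148214332
[0.4012 0.2751 0.015 ] [0.469  0.3064 0.026 ] [0.4351 0.2907 0.0205] 0.07465999787401482
t 20.03 pos [0.4321 0.2838 0.2219] yaw -154.58 w 0.0699 F [ 0.1 -0.1  0.3] -> d [ -5.6   5.  121.9] turn -0.6
```

apply_moves(deltas=[60, -2, 2, 35, 0, 60, -5, 5, 70, 0, 60, -5, 5, 105, 1, 60, -5, 5, 130, 1, 60, -5, 5, 130, 1, 60, -5, 5, 130, 1])

```text
clock: 20.53
position: [0.4337, 0.2906, 0.0911]
ee_rot: [-0.001, -0.212, 0.977, -0.0]
contact_force: [0.5, -0.1, 0.4]
width: 0.0597
gripper_force: 0.0
```

```bash
python3 - <<'E'
from h import *
np.set_printoptions(precision=4,suppress=True)
w=cam('wrist');h=cv2.cvtColor(w['frame'],cv2.COLOR_RGB2HSV);save(w,'w8.png')
delta(.4351,.2905,.022)
m=(h[:,:,2]<60).astype(np.uint8)
for r in range(140,330,12):
    q=np.where(np.diff(np.r_[0,m[r,200:440],0]))[0]+200;print(r,q.tolist())
E
```

```text
t 20.58 pos [0.435  0.2913 0.0925] yaw -155.54 w 0.0603 F [ 1.  -0.3  0.5] -> d [ 0.4 -0.8 70.5] turn 0.0
140 []
152 []
164 []
176 [297, 337]
188 [297, 337]
200 [297, 337]
212 [298, 336]
224 [299, 336]
236 [299, 336]
248 [299, 335]
260 [231, 238, 248, 259, 300, 335, 375, 385, 395, 403]
272 [223, 233, 244, 260, 300, 312, 323, 334, 373, 389, 400, 411]
284 [217, 228, 240, 260, 310, 325, 374, 394, 406, 416]
296 [204, 257, 377, 429]
308 [200, 254, 380, 440]
320 [200, 250, 383, 440]
```

apply_moves(deltas=[55, 0, 0, 30, 0, 55, 0, 0, 55, 0, 50, 0, 0, 69, 0, 50, 0, 0, 69, 0, 30, 0, 0, 69, 0, 18, 0, 0, 69, 0, 18, 0, 0, 69, 0, 18, 0, 0, 69, 0, 18, 0, 0, 69, 0, 18, 0, 0, 20, 0, 18, 0, 0, -20, 0, 18, 0, 0, -60, 0], squeeze=40)

```text
clock: 21.58
position: [0.4333, 0.2913, 0.1492]
ee_rot: [-0.0, -0.212, 0.977, -0.0]
contact_force: [1.3, 0.7, -1.1]
width: 0.0251
gripper_force: 39.9
```

```bash
python3 -c "
from h import *
delta(.626,-.045,.25,177.5)"
```

```text
t 21.58 pos [0.4333 0.2913 0.1492] yaw -155.48 w 0.0251 F [ 1.3  0.7 -1.1] -> d [ -35.7 -385.9 -100.8] turn 27.0
```

apply_moves(deltas=[18, 0, -10, -40, 0, 18, 0, -25, -75, 0, 18, -3, -60, -101, 5, 18, -6, -98, -101, 9, 18, -10, -135, -101, 13, 18, -14, -172, -101, 17, 18, -18, -210, -101, 21, 18, -22, -248, -101, 25, 18, -26, -286, -101, 27, 18, -30, -324, -101, 27, 18, -34, -360, -101, 27, 18, -36, -386, -101, 27])

```text
clock: 22.58
position: [0.6282, -0.0479, 0.249]
ee_rot: [0.001, 0.022, 1.0, -0.001]
contact_force: [1.1, 0.3, -0.4]
width: 0.0248
gripper_force: 39.9
```

apply_moves(deltas=[18, 0, 0, 0, 0, 18, 0, 0, 0, 0])

```text
clock: 22.75
position: [0.627, -0.0461, 0.2484]
ee_rot: [-0.0, 0.023, 1.0, 0.0]
contact_force: [-0.2, -0.1, -1.8]
width: 0.0248
gripper_force: 39.9
```

```bash
python3 - <<'E'
from h import *
np.set_printoptions(precision=1,suppress=True)
delta(.626,-.045,.107,177.5);w=cam('wrist')
g0=np.array([.555,-.044,.159]);yaw=np.radians(-2.4)
m=yel(w)>0;m[:,:150]=0;m[:,480:]=0
print([(r,int(np.where(m[r])[0].min()),int(np.where(m[r])[0].max())) for r in range(40,400,10) if m[r].any()])
for b in [(-60,-60,55),(-60,60,55),(60,-60,55),(60,60,55),(-88,0,100)]: print(b,proj(w,binpt(g0,yaw,0,b)))
E
```

```text
t 22.75 pos [ 0.6 -0.   0.2] yaw 177.37 w 0.0248 F [-0.2 -0.1 -1.8] -> d [  1.    1.  141.4] turn -0.1
[(80, 309, 325), (90, 308, 326), (100, 308, 326), (110, 308, 327), (120, 245, 391), (130, 242, 392), (140, 242, 391), (150, 243, 391), (160, 244, 391), (170, 244, 391), (180, 245, 390), (190, 245, 389), (200, 246, 388), (210, 247, 388), (220, 248, 387), (230, 249, 387), (240, 250, 386), (250, 251, 384)]
(-60, -60, 55) [240.2 124.6]
(-60, 60, 55) [392.6 124.2]
(60, -60, 55) [250.8 258.8]
(60, 60, 55) [382.6 258.5]
(-88, 0, 100) [316.3  85.6]
```

apply_moves(deltas=[18, 1, 1, 30, 0, 18, 1, 1, 60, 0, 18, 1, 1, 85, 0, 18, 1, 1, 105, 0, 18, 1, 1, 120, 0, 18, 1, 1, 130, 0, 18, 1, 1, 136, 0, 18, 1, 1, 139, 0, 18, 1, 1, 139, 0])

```text
clock: 23.55
position: [0.6258, -0.0431, 0.1096]
ee_rot: [0.0, 0.021, 1.0, 0.0]
contact_force: [-0.2, -0.0, -1.2]
width: 0.0256
gripper_force: 39.9
```

Free so far; lower slightly, release, rise.

apply_moves(deltas=[18, 0, 0, 3, 0, 18, 0, 0, 3, 0, 28, 0, 0, 3, 0, 38, 0, 0, 3, 0, 42, 0, 0, 3, 0, 42, 0, 0, 3, 0, 42, 0, 0, -25, 0, 42, 0, 0, -60, 0, 42, 0, 0, -100, 0, 42, 0, 0, -140, 0, 42, 0, 0, -175, 0, 42, 0, 0, -175, 0])

```text
clock: 24.55
position: [0.6293, -0.0444, 0.2934]
ee_rot: [0.008, 0.022, 1.0, -0.001]
contact_force: [1.7, -0.4, 0.5]
width: 0.042
gripper_force: 0.0
```

```bash
python3 - <<'E'
from h import *
np.set_printoptions(precision=1,suppress=True)
delta(.626,-.045,.107,177.5);w=cam('wrist');save(w,'w9.png')
g0=np.array([.555,-.044,.159]);yaw=np.radians(-2.4)
m=yel(w)>0;m[:,:150]=0;m[:,480:]=0
print([(r,int(np.where(m[r])[0].min()),int(np.where(m[r])[0].max())) for r in range(40,400,10) if m[r].any()])
for b in [(-60,-60,55),(-60,60,55),(60,-60,55),(60,60,55),(-60,-60,0),(-40,-13,30),(40,13,30)]: print(b,proj(w,binpt(g0,yaw,0,b)))
k=(cv2.cvtColor(w['frame'],cv2.COLOR_RGB2HSV)[:,:,2]<60).astype(np.uint8)
n,l,st,c=cv2.connectedComponentsWithStats(k)
print([(st[i].tolist(),c[i]) for i in range(1,n) if st[i,4]>150 and 240<c[i][0]<400])
E
```

```text
t 24.55 pos [ 0.6 -0.   0.3] yaw 177.52 w 0.0420 F [ 1.7 -0.4  0.5] -> d [  6.2  -0.4 186.3] turn 0.0
[(80, 307, 323), (90, 308, 323), (100, 308, 323), (110, 255, 379), (120, 251, 380), (130, 252, 379), (140, 252, 380), (150, 253, 379), (160, 254, 379), (170, 254, 378), (180, 254, 378), (190, 255, 377), (200, 256, 377), (210, 256, 376), (220, 257, 375), (230, 259, 359), (240, 277, 355)]
(-60, -60, 55) [250.1 114.3]
(-60, 60, 55) [380.2 114.3]
(60, -60, 55) [257.3 232. ]
(60, 60, 55) [373.2 232.2]
(-60, -60, 0) [260.6 109.9]
(-40, -13, 30) [302.2 130.9]
(40, 13, 30) [327.4 205.4]
[([305, 132, 25, 77, 1698], array([317.3, 166.6])), ([378, 200, 45, 4, 179], array([399.9, 201.5])), ([93, 246, 447, 154, 34640], array([316.3, 349.2]))]
```

apply_moves(deltas=[42, 0, 0, -20, 0, 42, 0, 0, -20, 0, 42, 0, 0, -20, 0, 42, 0, 0, -20, 0])

```text
clock: 24.93
position: [0.6253, -0.0436, 0.3027]
ee_rot: [-0.001, 0.022, 1.0, 0.0]
contact_force: [0.5, 0.4, -1.3]
width: 0.0416
gripper_force: 0.0
```

```bash
python3 -c "
from rig import *
print(sign_off())"
```

```text
the job is handed in; nothing more can be done
None
```

The job is handed in at about 25 s on the clock: the last wrist-camera measurements showed the yellow bin hooked in the groove beside the blue bin and hanging level, with the black mount lying flat inside it and the gripper clear above; the hook went in on the second try, and the sign-off returned no verdict.

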